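# Change a roller magazine over to the larger size

### The arm

A 6-joint arm with a two-finger parallel gripper is mounted at the origin on a cart in front of the work surface, level with it; the furniture and walls round the work are solid. World frame = base frame: x ahead of the robot, y to its left, z up, the work surface at z = 0. Lengths are in m, angles in degrees, forces in N, time in s.
With the tool pointing down it reaches from about 0.375 to 0.975 m from the base axis. Payload 3.8 kg.
Tool frame: the origin (TCP) lies at the very end of the fingers, on their centre line; the grasp point (between the pads) lies 19 mm behind it (bot.grip_point_offset is the z of the grasp point in the tool frame, in m); z points along the fingers, y is the line along which they close (so a half turn about z gives the same grasp; the last joint's range is limited). The gripper opens to 85 mm and grips with 20 to 120 N. Pads are 22 mm wide; open, the fingers measure 114 mm over their backs; the gripper's body (76 mm by 85 mm) begins 54 mm behind the grasp point. The pads swing forward as they close: fully open they stand 13 mm farther back than shut.
Start: joints at [-78.776, 15.12, 91.902, -0, 72.978, -2.114], TCP at [0.156, -0.657, 0.231] pointing down, gripper open.
Joint ranges: [-150.88, 150.88], [-54.13, 125.18], [17.81, 147.31], [-75.09, 255.09], [0, 152.58], [-146.25, 146.25]. Speed limits (degrees/s): [147.25, 147.25, 180, 180, 180, 180].

### API

Orientations are given as [roll, pitch, yaw] about the fixed x, y, z axes, in that order (R = Rz(yaw) Ry(pitch) Rx(roll)).
In Python, from plant import bot, effector, planner, telemetry, optics, order gives the robot as it stands. The module is installed in compiled form; this text tells all that it offers. Calls block until the motion is done:
- bot.movep(position, orientation): joint-space move of the TCP to a pose.
- bot.move_l(position, attitude=None, max_speed=0.15, force_limit=None): straight line of the TCP; attitude=None keeps the orientation; max_speed is the mean speed in m/s. With force_limit (N) it stops when the force on the tool has changed by that much, and returns True; else False.
- bot.move_j(angles): joint-space move.
- effector.gripper_to(opening): opening from 0.0 (shut) to 1.0 (fully open); the grip force is fixed at half the most; returns when the fingers have stopped.
- bot.dwell(seconds).
- planner.solve_ik(position, orientation): joint angles nearest the present ones, or None.
- telemetry.observe(): the state.
- optics.camera(name): name is "scene" or "top" or "wrist"; returns the picture (384x512x3 uint8, blue, green, red); there is no depth.
- optics.calibration(name): a dict with "fov_y" (degrees; the focal length in pixels is half the picture's height over the tangent of half this angle, whatever the lens; pixels are square), "cx", "cy" (the principal point, pixels), "eye" and "rotation" of the camera in the world. Camera axes: x right, y down, z forward; pixel columns grow to the right and rows downward; lengths in m; the calibration is good to about 2 mm. A picture is of the moment at which its call begins: read the wrist's pose just before it. calibration takes no time and is no camera call; for the wrist camera it gives the pose at the moment of the call.
A pose or a line that the arm cannot do raises bot.PlanningError and nothing moves.
- order.job_done(): hands the job in; it is judged then, once.
The state is a dict: "time_s": time; "qpos": joint angles; "dq": joint speeds; "joint_torque": joint torques, N m; "tcp_pos": TCP position; "ee_rot": TCP orientation; "contact_force": force on the tool from outside, world axes, zero at the start; "moment": the same for the moment, N m; "grip_width": opening from 0.0 (shut) to 1.0 (fully open); "finger_force": force on a finger pad.
Only numpy, scipy, OpenCV 4.12 (cv2) and the standard library are available. Lean on these libraries where they do the work, as an engineer would, in place of code of your own. Each camera call takes 0.05 s, during which the arm holds its last target. There are 200 camera calls.

### The job

Change the gravity magazine over from the small rollers to the large ones: lift the red gate to let the left-over small roller out into the pick-up nest and shut the gate again, then look into the two lidded cases, put that roller back on the rest in the case that holds the other small ones, and load every large roller from the other case into the magazine, so that they all lie in a row behind the shut gate. Finish with both lids shut, and do not disturb the plug gauge, the marker and the spanner lying by the work.

Things in the scene. Friction and masses are not known exactly. Their poses are not given: they have to be found in the camera images.
- big_1: Large ground steel roller, a plain cylinder 76 mm long, 28 mm in diameter, 0.24 to 0.38 kg; origin at its middle, own x axis along the roller. Some may be absent (None from the start). It starts on the rest in one of the two closed cases, the same case for all large ones.
- big_2: Large ground steel roller, a plain cylinder 76 mm long, 28 mm in diameter, 0.24 to 0.38 kg; origin at its middle, own x axis along the roller. Some may be absent (None from the start). It starts on the rest in one of the two closed cases, the same case for all large ones.
- big_3: Large ground steel roller, a plain cylinder 76 mm long, 28 mm in diameter, 0.24 to 0.38 kg; origin at its middle, own x axis along the roller. Some may be absent (None from the start). It starts on the rest in one of the two closed cases, the same case for all large ones.
- small_1: Small ground steel roller, a plain cylinder 76 mm long, 20 mm in diameter, 0.16 kg; origin at its middle, own x axis along the roller. It is the one left over in the magazine, lying across the rails against the shut gate.
- small_2: Small ground steel roller, a plain cylinder 76 mm long, 20 mm in diameter, 0.16 kg; origin at its middle, own x axis along the roller. Some may be absent (None from the start). It starts on the rest in the other closed case.
- small_3: Small ground steel roller, a plain cylinder 76 mm long, 20 mm in diameter, 0.16 kg; origin at its middle, own x axis along the roller. Some may be absent (None from the start). It starts on the rest in the other closed case.
- case_1: Roller case, one of two identical shut cases, grey plastic, fixed: 110 mm (own x) by 200 mm (own y) outside, 50 mm high without the lid, walls 4 mm, floor 5 mm. Origin at the centre of its underside, own x to the robot's right, own y away from it, z up. Inside, rollers lie along own x in three notches at own y = -53, 0 and +53 mm, with about 10 mm of play endways.
- case_1_in (a point): Centre of the inner floor of case_1 (5 mm above the bench). The notches are cut in two black rests (14 mm wide, at own x = +28 and -28 mm; 42 mm are open down to the floor between them, so fingers can reach round a roller), with ridges 20 mm high between notches. In a notch the axis of a large roller is 25 mm above the bench, of a small one 21 mm.
- lid_1 (a joint): Blue flat lid of case_1 (8 mm thick), hinged along the case's right-hand long rim (own +x): 0 shut, grows as it is lifted, 1.9 rad fully back. Stiff hinge: it stays where it is left; about 3 N at the knob moves it.
- lid_1_handle (a point): Centre of the head of the small black pull knob on the lid of case_1: 80 mm to the left of the hinge line (own -x) and, when shut, 43 mm above the hinge line (35 mm above the lid). The point moves with the lid.
- lid_1_hinge (a point): Middle of the hinge line of the lid of case_1 (55 mm right of the case's centre, 50 mm above the bench); the line runs along the case's own y, away from the robot.
- case_2: Roller case, one of two identical shut cases, grey plastic, fixed: 110 mm (own x) by 200 mm (own y) outside, 50 mm high without the lid, walls 4 mm, floor 5 mm. Origin at the centre of its underside, own x to the robot's right, own y away from it, z up. Inside, rollers lie along own x in three notches at own y = -53, 0 and +53 mm, with about 10 mm of play endways.
- case_2_in (a point): Centre of the inner floor of case_2 (5 mm above the bench). The notches are cut in two black rests (14 mm wide, at own x = +28 and -28 mm; 42 mm are open down to the floor between them, so fingers can reach round a roller), with ridges 20 mm high between notches. In a notch the axis of a large roller is 25 mm above the bench, of a small one 21 mm.
- lid_2 (a joint): Blue flat lid of case_2 (8 mm thick), hinged along the case's right-hand long rim (own +x): 0 shut, grows as it is lifted, 1.9 rad fully back. Stiff hinge: it stays where it is left; about 3 N at the knob moves it.
- lid_2_handle (a point): Centre of the head of the small black pull knob on the lid of case_2: 80 mm to the left of the hinge line (own -x) and, when shut, 43 mm above the hinge line (35 mm above the lid). The point moves with the lid.
- lid_2_hinge (a point): Middle of the hinge line of the lid of case_2 (55 mm right of the case's centre, 50 mm above the bench); the line runs along the case's own y, away from the robot.
- magazine: Gravity magazine, aluminium with green rails, fixed, 275 x 104 mm. Origin on the bench, own x away from the robot, z up. Two rails (22 mm either side of the middle, open between) rise away from the robot at 17 degrees, from 50 mm over the bench at the gate (own x = -40 mm) to 102 mm at the back. Rollers lie across them (along own y) between cheeks 83 mm apart, 29 mm higher than the rails.
- load_zone (a point): Point midway between the rails, level with their surface, 90 mm above the bench, own x of the magazine = 92 mm: put rollers in here (axis of a large one 15 mm above this point); let go, they roll down against the gate or the roller before. From the gate to own x = 45 mm two hold-down strips lie 33 mm over the rails; rollers pass under them, three fit there.
- nest (a point): Bottom of the open V-shaped pick-up nest before the gate, 29 mm above the bench, own x of the magazine = -105 mm; a small roller rolls in, axis 11 to 12 mm above this point, along own y. The V supports its ends and is open in the middle (44 mm) to 6 mm over the bench for fingers; its front bar is 58 mm high, 42 mm ahead of this point; the gate plate (83 mm high) stands 57 mm behind.
- gate (a joint): Red lift gate at the low end of the rails: 0 shut, 0.045 m fully raised. Slides straight up; weighs 0.12 kg and drops shut by its own weight when let go. A small roller passes under it from about 0.025 m, a large one from about 0.035 m.
- gate_knob (a point): Grip point on the gate's upright 16 mm steel stem, 122 mm above the bench when shut, between the red arm it stands on (up to 101 mm) and the black head (25 mm wide, 132 to 143 mm). The stem stands 40 mm behind the gate plate, over the rollers.
- plug_gauge: Plug gauge, 23 x 89 x 20 mm, lying on the bench in front of a case: leave alone.
- marker: Black and grey felt marker, 17 x 128 mm, lying on the bench in front of a case: leave alone.
- spanner: Combination spanner, 25 x 157 x 8 mm, lying at the back on the right: leave alone.

How it is judged (in metres and radians):
On the way:
1. the left-over small roller has been let out through the gate and lies in the pick-up nest, and the gate is shut again (x of small_1 in the frame of magazine between -0.14 and -0.07 m and y of small_1 in the frame of magazine between -0.02 and 0.02 m and z of small_1 in the frame of magazine between 0.03 and 0.06 m and value of joint gate below 0.004 m), for 0.2 s.
At the end, for the whole second after the job is handed in: Large rollers at rest in the row behind the gate, under the hold-down strips (magazine x -45 to 55 mm, within 12 mm of its middle); small ones at rest in notches of the small-roller case (axis 12 to 30 mm over the bench, within 20 mm of its middle in x); lids under 0.06 rad, gate under 4 mm (x of big_1 in the frame of magazine between -0.045 and 0.055 m and y of big_1 in the frame of magazine between -0.012 and 0.012 m and z of big_1 in the frame of magazine between 0.055 and 0.105 m and linear speed of each of big_1, big_2, big_3, small_1, small_2, small_3 below 0.02 m/s and x of big_2 in the frame of magazine between -0.045 and 0.055 m and y of big_2 in the frame of magazine between -0.012 and 0.012 m and z of big_2 in the frame of magazine between 0.055 and 0.105 m and x of big_3 in the frame of magazine between -0.045 and 0.055 m and y of big_3 in the frame of magazine between -0.012 and 0.012 m and z of big_3 in the frame of magazine between 0.055 and 0.105 m and x of small_1 in the frame of case_2 between -0.02 and 0.02 m and y of small_1 in the frame of case_2 between -0.09 and 0.09 m and z of small_1 in the frame of case_2 between 0.012 and 0.03 m and x of small_2 in the frame of case_2 between -0.02 and 0.02 m and y of small_2 in the frame of case_2 between -0.09 and 0.09 m and z of small_2 in the frame of case_2 between 0.012 and 0.03 m and x of small_3 in the frame of case_2 between -0.02 and 0.02 m and y of small_3 in the frame of case_2 between -0.09 and 0.09 m and z of small_3 in the frame of case_2 between 0.012 and 0.03 m and value of joint each of lid_1, lid_2 below 0.06 rad and value of joint gate below 0.004 m); the robot touches nothing.
It fails at once if the plug gauge, marker or spanner is pushed more than 40 mm from where it lay (distance of any of plug_gauge, marker, spanner from where it was at the start of the episode above 0.04 m).
Of big_1, big_2, big_3 only 2 to 3 are there at a start; the rules pass over those that are not, and their reading is None.
Of small_2, small_3 only 1 to 2 are there at a start; the rules pass over those that are not, and their reading is None.
At some moment in a run one of small_1, big_1, big_2, big_3 may be knocked a few centimetres aside while the robot is not near it.
Once in a run the grip may slacken for a moment while it holds something.
It also fails if it takes over 210 s, if anything falls off the work surface, if the arm or the gripper's body presses on something with over 40 N, if the wrist force passes 120 N, or if a joint passes its speed limit or range.

## Working session

There is one attempt and no reset: what is moved stays moved. The work goes in short steps, each a Python script; the robot and the scene stay as the last script left them, time stands still between calls to the robot, and variables do not carry over. Pictures are saved under pics/ and viewed, at most 14 in all, crops included, and the job is handed in when it is done.

```bash
mkdir -p pics
python3 - <<'E'
from plant import *
import cv2
for n in ("scene","top"):
    im=optics.camera(n); cv2.imwrite(f"pics/{n}0.png",cv2.resize(im,(800,600),interpolation=cv2.INTER_CUBIC)); c=optics.calibration(n); print(n,c)
s=telemetry.observe(); print(s)
print(optics.calibration("wrist"), bot.grip_point_offset)
E
```

```text
scene {'fov_y': 47.479360395012655, 'cx': 265.0273007916922, 'cy': 192.5680957569484, 'eye': array([-0.11945882, -0.48562588,  0.65841508]), 'rotation': array([-127.7633046 ,    1.05401159,  -63.16942547])}
top {'fov_y': 53.33239981532076, 'cx': 253.47381867628278, 'cy': 192.0281331345078, 'eye': array([ 0.48434474, -0.14303502,  0.9562432 ]), 'rotation': array([-176.4876376 ,   -0.71289806,  -88.97345686])}
{'time_s': 0.1, 'qpos': array([-7.87765571e+01,  1.51648506e+01,  9.19743309e+01, -5.36718929e-04,
        7.29775885e+01, -2.11545901e+00]), 'dq': array([-0.02227864, -0.13355395, -0.26393497,  0.06505199,  0.00192899,
       -0.00659011]), 'joint_torque': array([ 2.04599733e-04, -5.16706467e+01, -3.68588233e+01, -1.59940982e-04,
        6.24938897e-03,  3.62112235e-05]), 'tcp_pos': array([ 0.1555804 , -0.65613933,  0.23007793]), 'ee_rot': array([-1.79883291e+02, -3.79783493e-03,  1.33390557e+01]), 'contact_force': array([-0.02452374, -0.12353827, -0.54603087]), 'moment': array([0.02870179, 0.06874873, 0.02877783]), 'finger_force': 0.0, 'grip_width': 0.9965351057150117}
{'fov_y': 69.98310987440708, 'cx': 255.2719188693885, 'cy': 190.60863289666938, 'eye': array([ 0.22429265, -0.64103398,  0.37318961]), 'rotation': array([ 1.63979142e+02,  5.39797492e-02, -7.66289431e+01])} -0.0187
```

View pics/scene0.png

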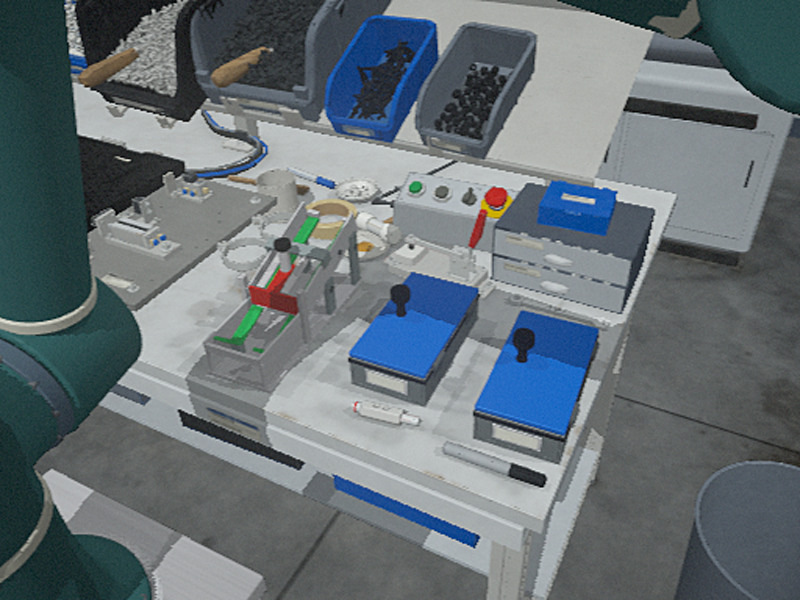

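View pics/top0.png

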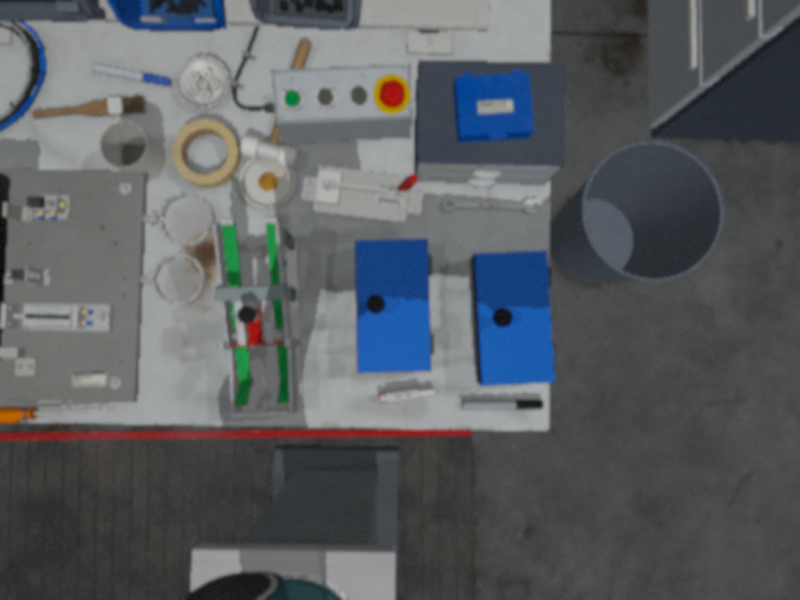

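The scene view shows the gate head at (282,244), the lid knobs at (401,291) and (523,337), and the gauge and marker in front of the cases. In the top view the same points are at (247,314), (375,303) and (502,317). I'll triangulate these.

```bash
cat > h.py <<'E'
import numpy as np, cv2
from scipy.spatial.transform import Rotation as R
from plant import *
def Rm(e): return R.from_euler('xyz',e,degrees=True).as_matrix()
def ray(c,uv):  # uv in 512x384 px
    f=192/np.tan(np.radians(c['fov_y']/2))
    d=Rm(c['rotation'])@np.array([(uv[0]-c['cx'])/f,(uv[1]-c['cy'])/f,1]); return np.array(c['eye']),d/np.linalg.norm(d)
def tri(*cu):
    A=np.zeros((3,3));b=np.zeros(3);P=[]
    for c,uv in cu:
        e,d=ray(c,uv);M=np.eye(3)-np.outer(d,d);A+=M;b+=M@e;P.append((e,d))
    p=np.linalg.solve(A,b); return p,max(np.linalg.norm(np.cross(p-e,d)) for e,d in P)
def onz(c,uv,z):
    e,d=ray(c,uv); return e+d*(z-e[2])/d[2]
def proj(c,p):
    f=192/np.tan(np.radians(c['fov_y']/2)); q=Rm(c['rotation']).T@(np.asarray(p,float)-c['eye']); return np.array([c['cx']+f*q[0]/q[2],c['cy']+f*q[1]/q[2]])
def snap(name,path=None,crop=None):
    c=optics.calibration(name); im=optics.camera(name)
    if path:
        o=im if crop is None else im[crop[1]:crop[3],crop[0]:crop[2]]
        s=min(800/o.shape[1],600/o.shape[0]); cv2.imwrite(path,cv2.resize(o,None,fx=s,fy=s,interpolation=cv2.INTER_CUBIC))
    return im,c
def st():
    s=telemetry.observe(); return np.round(s['time_s'],1),np.round(s['tcp_pos'],4),np.round(s['ee_rot'],1),np.round(s['contact_force'],1),round(s['grip_width'],3),round(s['finger_force'],1)
E
python3 - <<'E'
from h import *
np.set_printoptions(precision=4,suppress=True)
S=optics.calibration("scene");T=optics.calibration("top");k=1.5625
pairs={'knobL':((401,291),(375,303)),'knobR':((523,337),(502,317)),'gate':((282,244),(247,314)),
'L_fl':((350,359),(357,371)),'L_fr':((428,381),(431,370)),'L_br':((479,289),(428,239)),'L_bl':((414,273),(355,241)),
'R_fl':((474,410),(480,383)),'R_fr':((565,433),(553,381)),'R_br':((598,326),(547,252)),'R_bl':((518,311),(474,254))}
for n,(a,b) in pairs.items():
    print(n,*tri((S,np.array(a)/k),(T,np.array(b)/k)), onz(T,np.array(b)/k,.058))
E
```

```text
knobL [ 0.5327 -0.1232  0.0984] 0.0007712595328030375 [ 0.5346 -0.1216  0.058 ]
knobR [ 0.5156 -0.3059  0.097 ] 0.00011915480115632946 [ 0.5171 -0.3134  0.058 ]
gate [0.5115 0.0513 0.1389] 0.0005969257286158988 [0.5145 0.0699 0.058 ]
L_fl [ 0.4323 -0.0972  0.0454] 0.0012815186792546464 [ 0.4324 -0.0968  0.058 ]
L_fr [ 0.4362 -0.2097  0.0493] 0.0018534528675780697 [ 0.4357 -0.2074  0.058 ]
L_br [ 0.6331 -0.1996  0.0587] 0.0004000383340264821 [ 0.6334 -0.2     0.058 ]
L_bl [ 0.6295 -0.0915  0.0565] 0.0024306271926368187 [ 0.6281 -0.0894  0.058 ]
R_fl [ 0.417  -0.2826  0.0487] 0.00012431988433979523 [ 0.4177 -0.2811  0.058 ]
R_fr [ 0.4227 -0.3921  0.0559] 0.0008964581086522523 [ 0.4225 -0.3907  0.058 ]
R_br [ 0.6158 -0.3789  0.0657] 0.0002516082477086451 [ 0.6171 -0.3812  0.058 ]
R_bl [ 0.6113 -0.269   0.0572] 0.0014119164485213106 [ 0.6118 -0.2701  0.058 ]
```

Points check out (knob z .097 against .093 nominal, lid size right, gate head .139). Next, a closer wrist look at the magazine.

Run:
```python
from h import *
np.set_printoptions(precision=4,suppress=True)
bot.movep([.49,.05,.24],[180,0,0]); bot.dwell(.2)
im,c=snap("wrist","pics/w1.png"); print(c,st())
bot.movep([.42,.05,.24],[180,0,0]); bot.dwell(.2)
im,c=snap("wrist","pics/w2.png"); print(c,st())
```

```text
{'fov_y': 69.98310987440708, 'cx': 255.2719188693885, 'cy': 190.60863289666938, 'eye': array([0.5607, 0.0487, 0.3831]), 'rotation': array([163.9835,  -0.0549, -90.0145])} (np.float64(3.1), array([0.4901, 0.0496, 0.24  ]), array([180.,   0.,  -0.]), array([0.4, 0.3, 0.4]), 0.997, 0.0)
{'fov_y': 69.98310987440708, 'cx': 255.2719188693885, 'cy': 190.60863289666938, 'eye': array([0.4914, 0.0491, 0.3835]), 'rotation': array([164.0323,  -0.0506, -89.9767])} (np.float64(3.7), array([0.4209, 0.05  , 0.2402]), array([-180.,   -0.,   -0.]), array([-0.3, -0.5,  0.4]), 1.001, 0.0)
```

View pics/w1.png

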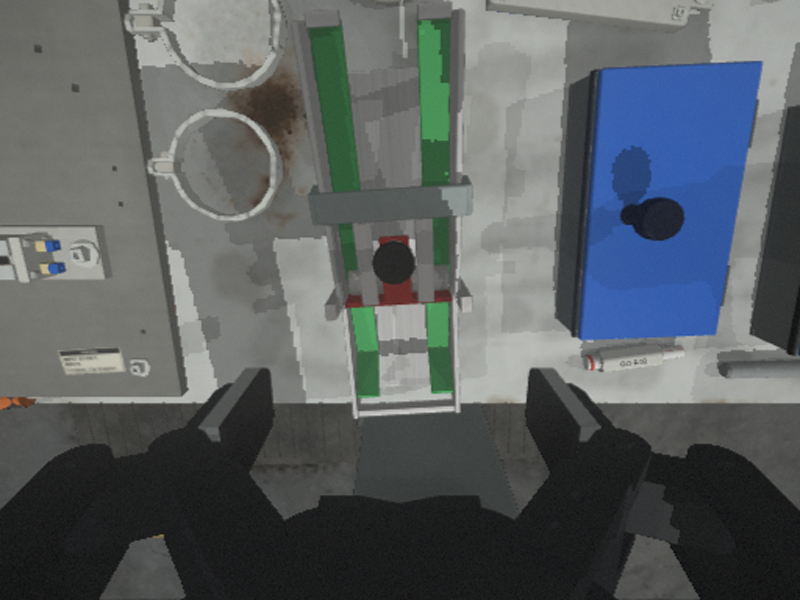

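View pics/w2.png

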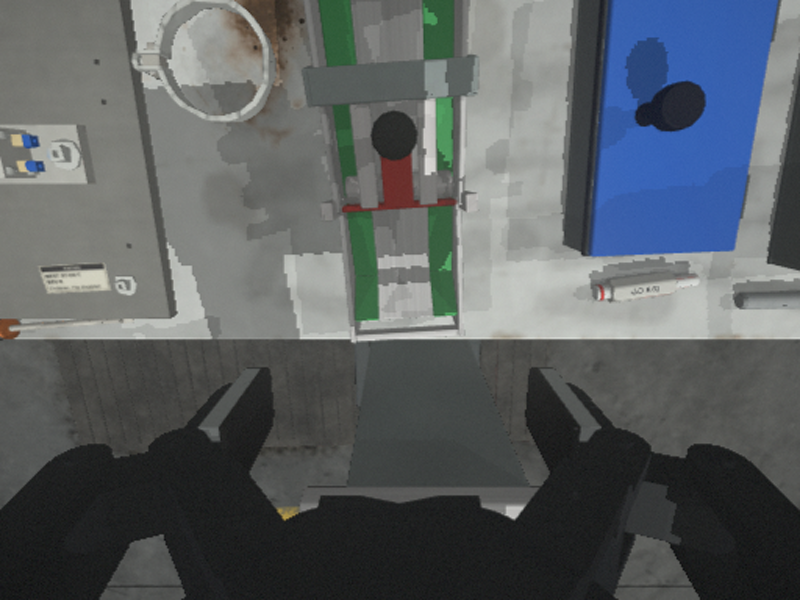

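The pictures show the gate head at (394,262) in w1 and (394,135) in w2. The plate ends are at (346,303)/(451,297) and (345,208)/(455,201). The front bar is at (357,407)/(459,402) and (357,335)/(460,328), and the bridge is at (310,205)/(471,196) and (305,83)/(478,75).

Run:
```python
from h import *
np.set_printoptions(precision=4,suppress=True)
mk=lambda e,r:dict(fov_y=69.98310987440708,cx=255.272,cy=190.6086,eye=np.array(e),rotation=r)
A=mk([.5607,.0487,.3831],[163.9835,-.0549,-90.0145]);B=mk([.4914,.0491,.3835],[164.0323,-.0506,-89.9767]);k=1.5625
for n,a,b,z in [('head',(394,262),(394,135),.143),('plL',(346,303),(345,208),.083),('plR',(451,297),(455,201),.083),('barL',(357,407),(357,335),.058),('barR',(459,402),(460,328),.058),('brL',(310,205),(305,83),.15),('brR',(471,196),(478,75),.15)]:
    a=np.array(a)/k;b=np.array(b)/k
    print(n,*tri((A,a),(B,b)),onz(A,a,z),onz(B,b,z))
```

```text
head [0.5121 0.0514 0.1386] 0.00010119154769123015 [0.513  0.0512 0.143 ] [0.5117 0.0515 0.143 ]
plL [0.4694 0.087  0.0788] 0.0006038500608104347 [0.4706 0.0871 0.083 ] [0.4697 0.0859 0.083 ]
plR [0.4742 0.01   0.0798] 5.1861582496312697e-05 [0.4752 0.0105 0.083 ] [0.4744 0.0104 0.083 ]
barL [0.3598 0.0854 0.0393] 0.0007524435504065441 [0.3707 0.0841 0.058 ] [0.3669 0.0827 0.058 ]
barR [ 0.3685 -0.0034  0.0458] 0.0010501896865045678 [ 0.3754 -0.0026  0.058 ] [ 0.373  -0.0005  0.058 ]
brL [0.5427 0.1034 0.1109] 0.0002621743787284356 [0.5453 0.0958 0.15  ] [0.5353 0.0954 0.15  ]
brR [0.5479 0.0028 0.1062] 0.00026023328523279296 [0.5499 0.0103 0.15  ] [0.5389 0.0099 0.15  ]
```

Run:
```python
from h import *
np.set_printoptions(precision=4,suppress=True)
p=[.512,.0514]
effector.gripper_to(.55)
bot.movep(p+[.20],[180,0,3.6]); print(bot.move_l(p+[.105],max_speed=.08,force_limit=8),st())
effector.gripper_to(0); print(st())
print(bot.move_l(p+[.143],max_speed=.06,force_limit=25),st())
bot.dwell(1.0); print(st())
snap("scene","pics/g1.png",(110,100,270,220))
bot.move_l(p+[.1055],max_speed=.06,force_limit=15); print(st())
effector.gripper_to(.55); bot.move_l(p+[.2]); print(st())
bot.movep([.42,.05,.24],[180,0,3.6]); bot.dwell(.2)
im,c=snap("wrist","pics/w3.png",(170,60,330,230)); print(c)
```

```text
False (np.float64(6.0), array([0.5126, 0.0514, 0.1057]), array([180. ,  -0.1,   3.6]), array([ 0.1, -0.6, -0. ]), 0.552, 0.0)
(np.float64(6.4), array([0.5125, 0.0529, 0.106 ]), array([-179.8,   -0.1,    3.6]), array([-0.2,  5. ,  2.7]), 0.269, 58.5)
False (np.float64(7.2), array([0.5124, 0.0529, 0.1435]), array([-179.8,   -0.1,    3.6]), array([ 0.5,  5.7, -1.1]), 0.274, 58.7)
(np.float64(8.2), array([0.5124, 0.0529, 0.1434]), array([-179.8,   -0.1,    3.6]), array([ 0.9,  5.1, -0.4]), 0.273, 58.7)
(np.float64(9.0), array([0.5124, 0.0529, 0.106 ]), array([-179.9,   -0.1,    3.6]), array([ 0.6,  5.4, -0.5]), 0.272, 58.9)
(np.float64(10.1), array([0.5114, 0.0513, 0.1991]), array([180. ,   0.1,   3.6]), array([-0.8,  0.3, -0.1]), 0.548, 0.0)
{'fov_y': 69.98310987440708, 'cx': 255.2719188693885, 'cy': 190.60863289666938, 'eye': array([0.4909, 0.0536, 0.3819]), 'rotation': array([163.8768,  -0.0561, -86.3734])}
```

View pics/w3.png

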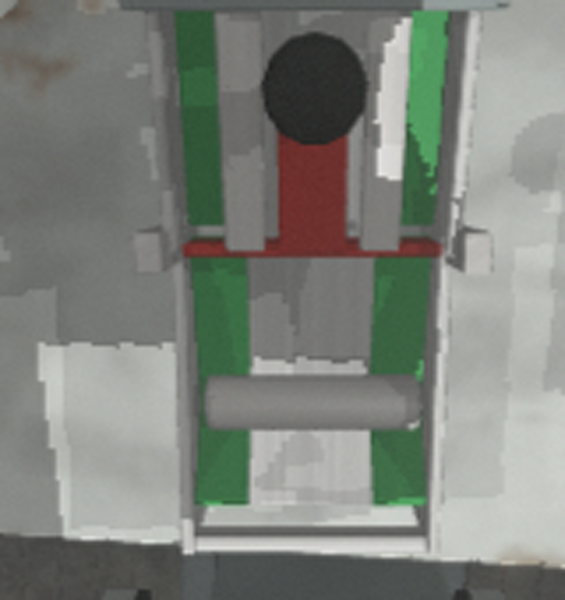

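The small roller lies in the nest behind the shut gate, centre at about px (258.7,173.9). Now I'll open the left lid by its knob, keeping the tool vertical so the knob pivots between the pads.

```bash
cat >> h.py <<'E'
K=1.5625
CASES={'L':dict(knob=np.array([.5327,-.1232,.093]),yaw=2.1),'R':dict(knob=np.array([.516,-.306,.093]),yaw=3.1)}
def case_frame(n):
    a=np.radians(CASES[n]['yaw']); ey=np.array([np.cos(a),np.sin(a),0]); ex=np.array([np.sin(a),-np.cos(a),0])
    k=CASES[n]['knob']; o=k+ex*.025; o[2]=0; return o,ex,ey
def knob_at(n,th):
    o,ex,ey=case_frame(n); r=.080*np.array([-np.cos(th),np.sin(th)])+.043*np.array([np.sin(th),np.cos(th)])
    return o+ex*(.055+r[0])+np.array([0,0,.05+r[1]])
def lid(n,t0,t1,steps=9):
    rot=[180,0,90+CASES[n]['yaw']]; g=np.array([0,0,.019])
    p=knob_at(n,t0)-g
    effector.gripper_to(.6); bot.movep(p+[0,0,.09],rot)
    hit=bot.move_l(p,max_speed=.12,force_limit=10); print('down',hit,st())
    effector.gripper_to(0); print('grip',st())
    for t in np.linspace(t0,t1,steps+1)[1:]:
        if bot.move_l(knob_at(n,t)-g,max_speed=.1,force_limit=30): print('STOP',t,st()); break
    print('end',st())
    effector.gripper_to(.6); bot.move_l(telemetry.observe()['tcp_pos']+[0,0,.09]); print(st())
E
python3 - <<'E'
from h import *
np.set_printoptions(precision=4,suppress=True)
im=None
lid('L',0,1.7)
o,ex,ey=case_frame('L'); print(o)
bot.movep([o[0],o[1]+.0,.24],[180,0,92.1]); bot.dwell(.2)
im,c=snap("wrist","pics/c1.png"); print(c)
E
```

```text
down False (np.float64(13.6), array([ 0.5334, -0.1233,  0.0747]), array([179.9,   0. ,  92.1]), array([0.5, 0.3, 0.2]), 0.599, 0.0)
grip (np.float64(14.0), array([ 0.5321, -0.1235,  0.0754]), array([-179.9,    0. ,   92.1]), array([-5.8,  0.2,  7.2]), 0.302, 58.5)
end (np.float64(16.9), array([ 0.5376, -0.2579,  0.1058]), array([180. ,   0.2,  92.1]), array([-4.2, -0.8,  6. ]), 0.297, 62.4)
(np.float64(18.0), array([ 0.5374, -0.2557,  0.1939]), array([-179.9,   -0. ,   92.1]), array([-0.3,  0.4,  0.3]), 0.597, 0.0)
[ 0.5336 -0.1482  0.    ]
{'fov_y': 69.98310987440708, 'cx': 255.2719188693885, 'cy': 190.60863289666938, 'eye': array([ 0.5311, -0.0796,  0.3818]), 'rotation': array([163.9053,   0.0693,   2.0643])}
```

View pics/c1.png

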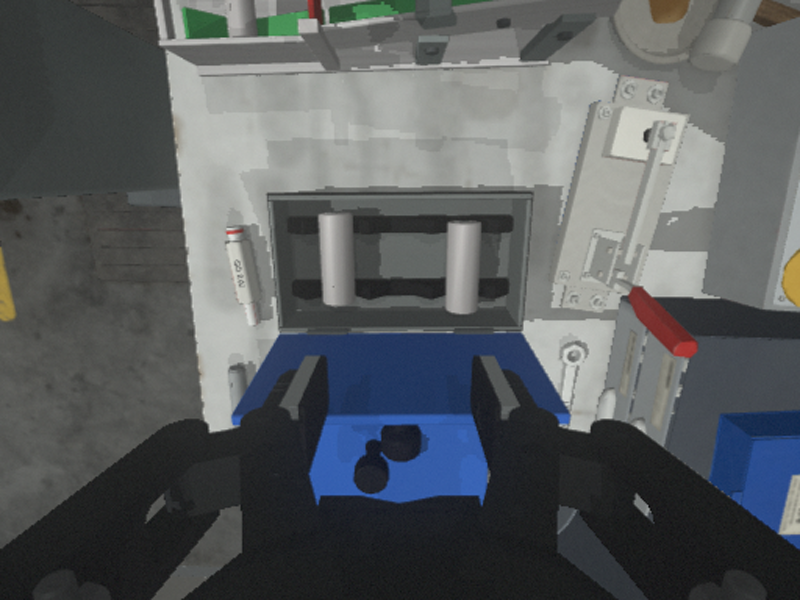

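Case L holds two large rollers in its outer notches, at px mid (337,258) and (464,268), about 28 mm thick. I'll check their position and height from a second, lower view with a blob measurement.

```bash
cat >> h.py <<'E'
def blob(im,uv,win=45,th=None):
    u,v=np.round(uv).astype(int); x0,y0=max(u-win,0),max(v-win,0)
    g=cv2.GaussianBlur(cv2.cvtColor(im[y0:v+win,x0:u+win],cv2.COLOR_BGR2GRAY),(3,3),0)
    if th is None: _,m=cv2.threshold(g,0,255,cv2.THRESH_OTSU)
    else: _,m=cv2.threshold(g,th,255,cv2.THRESH_BINARY)
    m=cv2.morphologyEx(m,cv2.MORPH_OPEN,np.ones((5,5)))
    _,l,s,ce=cv2.connectedComponentsWithStats(m)
    i=l[min(v-y0,m.shape[0]-1),u-x0]
    if i==0: return None
    (cx,cy),wh,a=cv2.minAreaRect(np.argwhere(l==i)[:,::-1].astype(np.float32))
    return np.array([cx+x0,cy+y0]),np.round(wh,1),round(a,1)
E
python3 - <<'E'
from h import *
np.set_printoptions(precision=4,suppress=True)
o,ex,ey=case_frame('L'); fr=lambda p:np.array([(p-o)@ex,(p-o)@ey,p[2]])
im1,c1=snap("wrist")
bot.move_l([o[0],o[1]+.02,.17]); bot.dwell(.2)
im2,c2=snap("wrist","pics/c2.png")
for m in ((337.5,258),(464,268)):
    b1=blob(im1,np.array(m)/K); p=onz(c1,b1[0] if b1 else np.array(m)/K,.03); print(b1,p,fr(p))
    b2=blob(im2,proj(c2,p)); print(b2)
    if b1 and b2: q,e=tri((c1,b1[0]),(c2,b2[0])); print('tri',q,e,fr(q))
E
```

```text
(array([213.5, 165.5]), array([59., 19.]), 90.0) [ 0.4789 -0.1491  0.03  ] [-0.0011 -0.0547  0.03  ]
(array([201. , 194.5]), array([65., 22.]), 90.0)
tri [ 0.4777 -0.1494  0.027 ] 0.0008481733839383124 [-0.0008 -0.0559  0.027 ]
(array([294.9391, 171.436 ]), array([19. , 57.3]), 1.4) [ 0.5854 -0.1531  0.03  ] [0.0069 0.0516 0.03  ]
(array([299.5373, 202.6057]), array([23.4, 67.1]), 2.4)
tri [ 0.5847 -0.1526  0.033 ] 0.0002469335992358221 [0.0063 0.0509 0.033 ]
```

Both agree with the notches (±53, with a 2 mm case bias) and the height. Next is gripping the near roller, with an in-hand look before placing.

```bash
cat >> h.py <<'E'
MO=np.array([.5205,.0534,0]); MY=3.6
def mag(x,y=0,z=0):
    a=np.radians(MY); return MO+np.array([np.cos(a)*x-np.sin(a)*y,np.sin(a)*x+np.cos(a)*y,z])
def grab(xy,yaw,z,op=.55,up=.2):
    effector.gripper_to(op); bot.movep([*xy,.13],[180,0,yaw])
    print('down',bot.move_l([*xy,z],max_speed=.1,force_limit=10),st())
    effector.gripper_to(0); print('grip',st())
    bot.move_l([*xy,up],max_speed=.15); print('up',st())
E
python3 - <<'E'
from h import *
np.set_printoptions(precision=4,suppress=True)
grab([.478,-.1494],92.1,.010)
p=mag(.092); bot.movep([p[0],p[1],.2],[180,0,90+MY]); bot.dwell(.2); print(st())
im,c=snap("wrist","pics/h1.png",(150,150,360,300)); print(c)
E
```

```text
down False (np.float64(21.7), array([ 0.4788, -0.1497,  0.0107]), array([179.9,   0. ,  92.1]), array([-0.3, -0.4, -0.6]), 0.553, 0.0)
grip (np.float64(22.0), array([ 0.4793, -0.1498,  0.0111]), array([179.9,   0. ,  92.1]), array([ 1.1, -0. ,  4.4]), 0.306, 59.2)
up (np.float64(23.4), array([ 0.4771, -0.1491,  0.1986]), array([-179.9,   -0.1,   92.1]), array([-0.6, -0.7, -2.5]), 0.308, 59.1)
(np.float64(24.6), array([0.6119, 0.0575, 0.2002]), array([180. ,   0. ,  93.5]), array([-0. , -0.1, -2.3]), 0.306, 59.1)
{'fov_y': 69.98310987440708, 'cx': 255.2719188693885, 'cy': 190.60863289666938, 'eye': array([0.6079, 0.1269, 0.3433]), 'rotation': array([163.8539,  -0.0571,   3.513 ])}
```

View pics/h1.png

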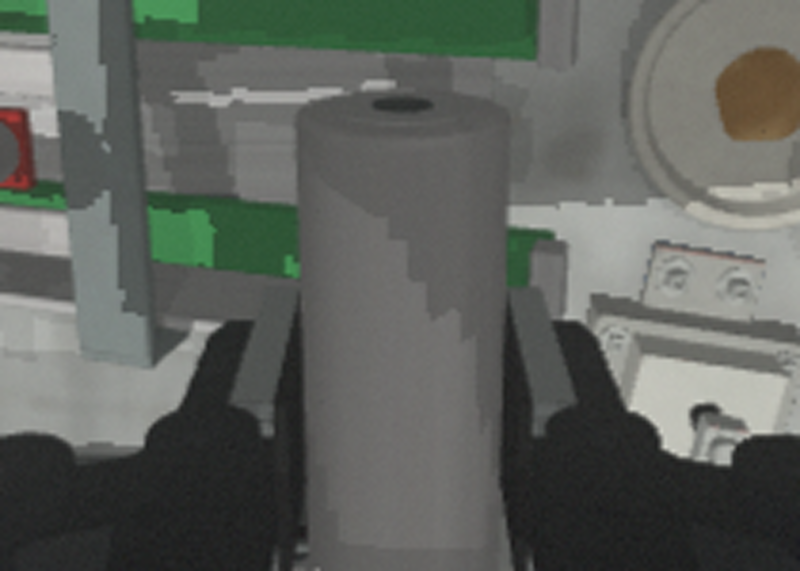

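Run:
```python
from h import *
np.set_printoptions(precision=4,suppress=True)
c=optics.calibration("wrist"); s=telemetry.observe(); a=np.radians(93.6); tx=np.array([np.cos(a),np.sin(a),0])
for uv,z in (((256,179.7),.214),((256,293.8),.228),((256,150+97/3.81),.228)):
    p=onz(c,uv,z); print(p,(p-s['tcp_pos'])@tx)
```

```text
[0.6105 0.0952 0.214 ] 0.03751261267992322
[0.6138 0.0411 0.228 ] -0.016725821317825254
[0.6101 0.1005 0.228 ] 0.04284839654788328
```

Run:
```python
from h import *
np.set_printoptions(precision=4,suppress=True)
p=mag(.092,.002)
print(bot.move_l([p[0],p[1],.11],force_limit=12),st())
print(bot.move_l([p[0],p[1],.089],max_speed=.03,force_limit=6),st())
snap("wrist","pics/p1.png",(130,130,380,317))
```

```text
False (np.float64(25.4), array([0.6129, 0.0612, 0.1108]), array([179.9,  -0. ,  93.6]), array([ 1.2,  0.1, -2.6]), 0.307, 59.1)
True (np.float64(26.0), array([0.6121, 0.0612, 0.0923]), array([-180. ,    0. ,   93.6]), array([-1.1,  0.9,  3.3]), 0.308, 59.7)
```

View pics/p1.png

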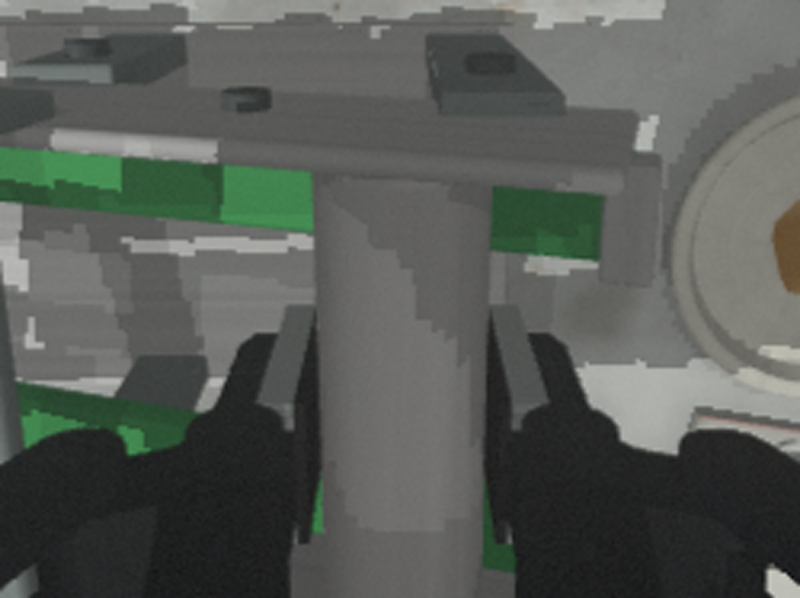

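The roller sits on the rails between the cheeks; the contact height matches. I'll release it, then fetch the second one the same way.

```bash
cat >> h.py <<'E'
def load(off=.001):
    p=mag(.092,off); bot.movep([p[0],p[1],.2],[180,0,90+MY])
    print(bot.move_l([p[0],p[1],.11],force_limit=12),st())
    print(bot.move_l([p[0],p[1],.089],max_speed=.03,force_limit=6),st())
def release():
    effector.gripper_to(.6); bot.dwell(.3)
    t=telemetry.observe()['tcp_pos']; bot.move_l([t[0],t[1],.2]); print('released',st())
E
python3 - <<'E'
from h import *
np.set_printoptions(precision=4,suppress=True)
release()
bot.dwell(.3); im,c=snap("wrist","pics/r1.png")
o,ex,ey=case_frame('L'); bot.movep([o[0],o[1]+.02,.17],[180,0,92.1]); bot.dwell(.2)
im,c=snap("wrist"); b=blob(im,proj(c,[.5847,-.1526,.03])); print(b); print(onz(c,b[0],.03) if b else 'gone')
E
```

```text
released (np.float64(27.6), array([0.6098, 0.061 , 0.199 ]), array([-179.7,    0. ,   93.6]), array([-0.3, -0.2, -0.1]), 0.598, 0.0)
(array([299.1294, 204.6878]), array([23.9, 67. ]), 4.1)
[ 0.5843 -0.1536  0.03  ]
```

View pics/r1.png

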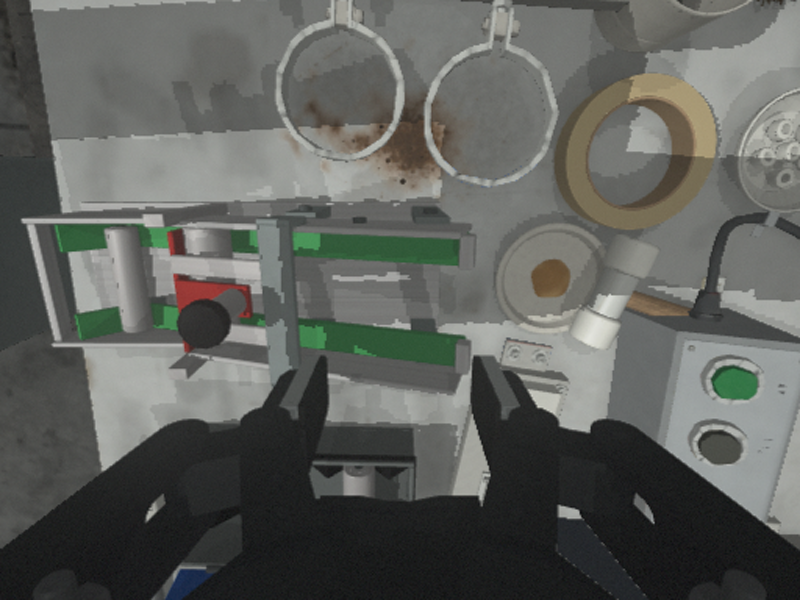

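The first large roller lies against the gate at (208,240), and the small one is still in the nest at (127,280). Now the second large roller.

Run:
```python
from h import *
np.set_printoptions(precision=4,suppress=True)
grab([.5845,-.1538],92.1,.010)
p=mag(.092); bot.movep([p[0],p[1],.2],[180,0,90+MY]); bot.dwell(.2); print(st())
im,c=snap("wrist","pics/h2.png",(150,150,360,300))
```

```text
down False (np.float64(31.0), array([ 0.5853, -0.154 ,  0.0109]), array([179.9,   0. ,  92.1]), array([ 0.9, -0.4, -0.5]), 0.551, 0.0)
grip (np.float64(31.3), array([ 0.5856, -0.1541,  0.0112]), array([179.9,   0. ,  92.1]), array([0.4, 0.8, 3.7]), 0.304, 59.1)
up (np.float64(32.7), array([ 0.5836, -0.1535,  0.1985]), array([-179.9,   -0. ,   92.1]), array([-0.5,  0.5, -2.3]), 0.3, 59.1)
(np.float64(33.8), array([0.6124, 0.0574, 0.2   ]), array([-180. ,    0. ,   93.5]), array([ 0.1,  0.1, -2. ]), 0.305, 59.1)
```

View pics/h2.png

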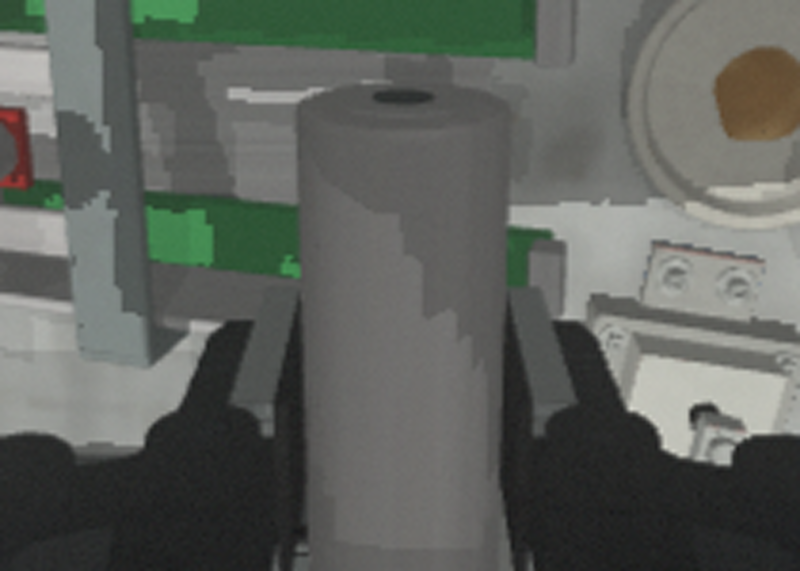

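The near end sits about 1 mm higher than last time, so this roller is centred. I'll load it, shut lid L and open lid R.

Run:
```python
from h import *
np.set_printoptions(precision=4,suppress=True)
load(.0005)
if telemetry.observe()['grip_width']<.2: raise SystemExit('lost')
release(); bot.dwell(.3); snap("wrist","pics/r2.png",(0,110,270,312))
lid('L',1.7,-.01)
lid('R',0,1.7)
o,ex,ey=case_frame('R')
bot.movep([o[0],o[1]+.02,.22],[180,0,93.1]); bot.dwell(.2)
im,c=snap("wrist","pics/c3.png"); print(c,st())
```

```text
False (np.float64(34.8), array([0.613 , 0.0598, 0.1107]), array([179.9,   0. ,  93.6]), array([ 0.8,  0.8, -2.1]), 0.301, 59.1)
True (np.float64(35.4), array([0.6121, 0.0596, 0.0924]), array([-180. ,    0. ,   93.6]), array([-0.9, -0.1,  5.1]), 0.309, 59.8)
released (np.float64(37.0), array([0.6099, 0.0595, 0.199 ]), array([-179.7,   -0. ,   93.6]), array([-0. ,  0.4, -0. ]), 0.599, 0.0)
down False (np.float64(39.7), array([ 0.5383, -0.2563,  0.1056]), array([179.9,   0. ,  92.1]), array([ 0. , -1.1,  1.3]), 0.597, 0.0)
grip (np.float64(40.0), array([ 0.5376, -0.257 ,  0.1061]), array([180. ,   0.1,  92.1]), array([-3.9, -2.7,  6.6]), 0.302, 58.7)
end (np.float64(42.9), array([ 0.5321, -0.1235,  0.0738]), array([-179.9,    0. ,   92.1]), array([-7.2, -1.9,  3. ]), 0.302, 60.1)
(np.float64(44.1), array([ 0.5333, -0.1227,  0.1631]), array([-179.9,   -0. ,   92.1]), array([-0.5, -0.5, -0.1]), 0.603, 0.0)
down False (np.float64(45.9), array([ 0.5167, -0.3061,  0.0748]), array([179.9,   0. ,  93.1]), array([0.5, 1.1, 0.1]), 0.604, 0.0)
grip (np.float64(46.3), array([ 0.516 , -0.3066,  0.0756]), array([180. ,   0.1,  93.1]), array([-3.3,  0.6,  5.6]), 0.302, 58.8)
end (np.float64(49.2), array([ 0.5248, -0.4412,  0.1061]), array([179.8,   0.3,  93.1]), array([ 2.2, -1.7,  4.7]), 0.299, 63.0)
(np.float64(50.3), array([ 0.5221, -0.438 ,  0.1931]), array([-179.9,   -0. ,   93.1]), array([ 0.1,  0.6, -0.1]), 0.603, 0.0)
{'fov_y': 69.98310987440708, 'cx': 255.2719188693885, 'cy': 190.60863289666938, 'eye': array([ 0.5138, -0.2425,  0.3623]), 'rotation': array([163.9032,   0.0042,   3.0672])} (np.float64(51.2), array([ 0.5171, -0.3119,  0.2192]), array([-179.9,   -0. ,   93. ]), array([ 0.2, -0.5, -0.1]), 0.6, 0.0)
```

View pics/c3.png

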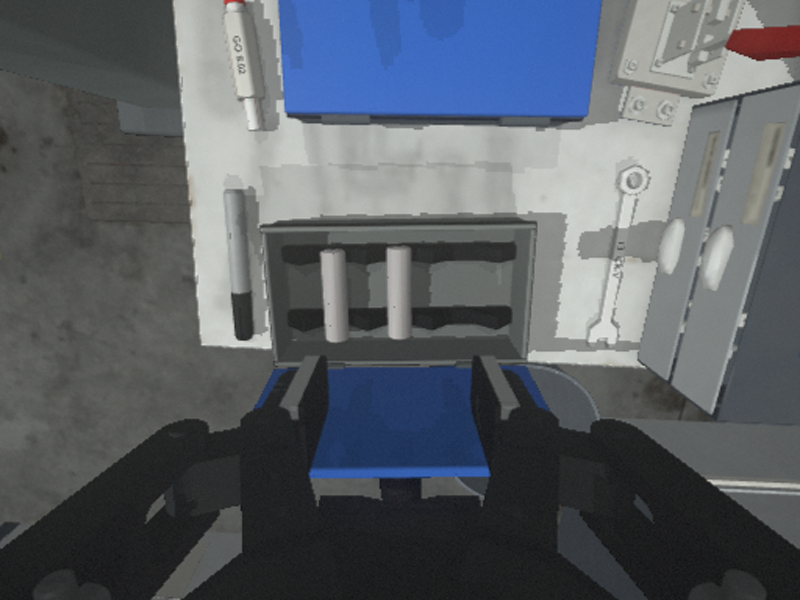

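View pics/r2.png

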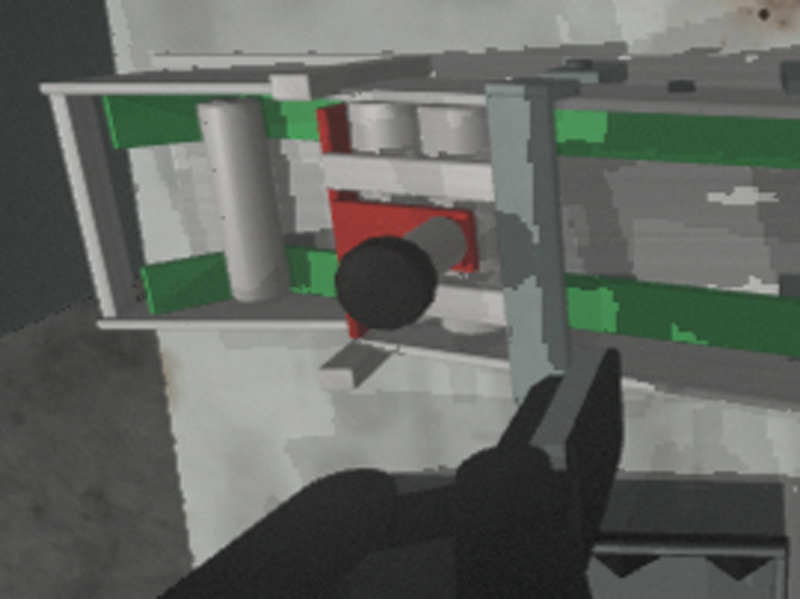

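Both large rollers lie in the row behind the gate, at crop (385,130) and (452,130). Case R holds two small rollers at (335,295) and (399,293), with its far notch free. Next I'll locate that notch and re-measure the small roller in the nest from two heights.

Run:
```python
from h import *
np.set_printoptions(precision=4,suppress=True)
o,ex,ey=case_frame('R'); fr=lambda p:np.array([(p-o)@ex,(p-o)@ey,p[2]])
im,c=snap("wrist")
for m in ((335,295),(399,293)):
    b=blob(im,np.array(m)/K); p=onz(c,b[0],.025); print(b,p,fr(p))
mk=dict(c,eye=np.array([.4909,.0536,.3819]),rotation=[163.8768,-.0561,-86.3734])
p0=onz(mk,(258.7,173.9),.043); print('nest est',p0)
L=[]
for z in (.22,.16):
    bot.movep([p0[0],p0[1]+.01,z],[180,0,90+MY]); bot.dwell(.2)
    im,c=snap("wrist"); b=blob(im,proj(c,p0),40); print(b, onz(c,b[0],.043) if b else None); L.append((im,c,b))
cv2.imwrite("pics/n1.png",cv2.resize(L[1][0],(800,600)))
if L[0][2] and L[1][2]: print(tri(*[(c,b[0]) for _,c,b in L]))
```

```text
(array([212.3405, 189.4475]), array([57.6, 12.8]), 86.4) [ 0.4641 -0.3412  0.025 ] [ 0.0073 -0.0537  0.025 ]
(array([249. , 187.5]), array([59., 26.]), 90.0) [ 0.5108 -0.3361  0.025 ] [ 0.0048 -0.0068  0.025 ]
nest est [0.4154 0.0441 0.043 ]
None None
(array([250. , 193.5]), array([73., 16.]), 90.0) [0.4134 0.0445 0.043 ]
```

View pics/n1.png

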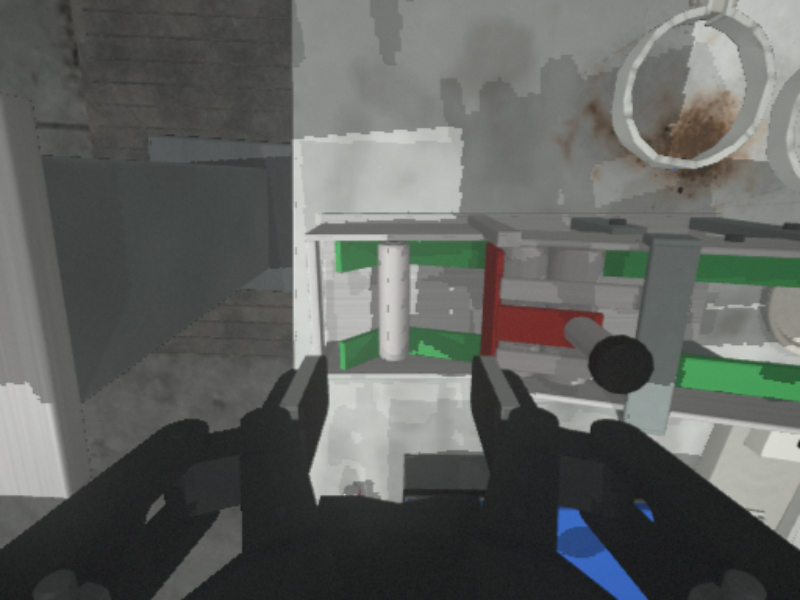

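Run:
```python
from h import *
np.set_printoptions(precision=4,suppress=True)
o,ex,ey=case_frame('R'); fr=lambda p:np.array([(p-o)@ex,(p-o)@ey,p[2]])
b0=optics.calibration("wrist")
c=dict(b0,eye=np.array([.5138,-.2425,.3623]),rotation=[163.9032,.0042,3.0672])
for n,uv,z in (('r1',(334,295),.025),('r2',(399,293),.025),('tl',(261,224),.05),('tr',(537,221),.05),('bl',(271,363),.05),('br',(527,360),.05),('restT',(400,250),.025),('restB',(400,318),.025)):
    p=onz(c,np.array(uv)/K,z); print(n,p,fr(p))
w3=dict(b0,eye=np.array([.4909,.0536,.3819]),rotation=[163.8768,-.0561,-86.3734])
print(tri((w3,(258.7,173.9)),(b0,(252.2,192))))
```

```text
r1 [ 0.4659 -0.3401  0.025 ] [ 0.0064 -0.0519  0.025 ]
r2 [ 0.5189 -0.3356  0.025 ] [0.0047 0.0013 0.025 ]
tl [ 0.4162 -0.2824  0.05  ] [-0.054  -0.0984  0.05  ]
tr [ 0.615  -0.2696  0.05  ] [-0.056   0.1008  0.05  ]
bl [ 0.4202 -0.3917  0.05  ] [ 0.0553 -0.1003  0.05  ]
br [ 0.6226 -0.3782  0.05  ] [0.0529 0.1026 0.05  ]
restT [ 0.5178 -0.3002  0.025 ] [-0.0307  0.0021  0.025 ]
restB [ 0.5209 -0.3571  0.025 ] [0.0262 0.0021 0.025 ]
(array([0.4149, 0.0445, 0.0385]), np.float64(0.0007059079044164721))
```

The nest roller is at (.415,.0445,.0385) and the free notch at case R own y ≈ +53 mm. All values match nominal, so I'll pick and place.

Run:
```python
from h import *
np.set_printoptions(precision=4,suppress=True)
grab([.415,.0445],90+MY,.027,op=.55)
o,ex,ey=case_frame('R'); q=o+ey*.054
bot.movep([q[0],q[1],.15],[180,0,93.1]); bot.dwell(.1); print('over',st())
im,c=snap("wrist","pics/h3.png",(150,150,360,300))
```

```text
down False (np.float64(55.1), array([0.412 , 0.0444, 0.0256]), array([-179.7,   -0. ,   93.6]), array([-5.2, -0.2,  0.1]), 0.551, 0.0)
grip (np.float64(55.5), array([0.4159, 0.0446, 0.0277]), array([179.9,  -0. ,  93.6]), array([-1.9,  0.7,  3.6]), 0.207, 58.7)
up (np.float64(56.8), array([0.4141, 0.0445, 0.1988]), array([-179.9,   -0. ,   93.6]), array([-1. ,  0.2, -1.4]), 0.209, 58.6)
over (np.float64(58.4), array([ 0.5717, -0.3266,  0.1507]), array([180. ,   0. ,  93.2]), array([-0. , -0. , -1.5]), 0.212, 58.6)
```

View pics/h3.png

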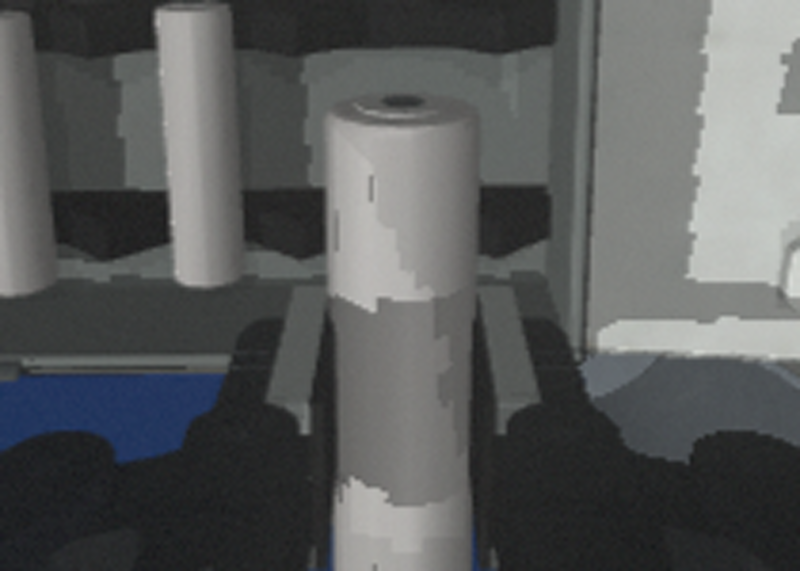

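The small roller is held and centred, over the free notch. I'll place it, verify, then shut lid R.

Run:
```python
from h import *
np.set_printoptions(precision=4,suppress=True)
o,ex,ey=case_frame('R'); q=o+ey*.054
bot.move_l([q[0],q[1],.05],force_limit=12)
print(bot.move_l([q[0],q[1],.009],max_speed=.04,force_limit=6),st())
effector.gripper_to(.5); bot.dwell(.2); bot.move_l([q[0],q[1],.16])
bot.movep([o[0],o[1]+.02,.2],[180,0,93.1]); bot.dwell(.2)
im,c=snap("wrist","pics/c4.png",(100,60,420,300)); print(st())
```

```text
False (np.float64(60.5), array([ 0.5716, -0.3282,  0.0094]), array([180. ,   0. ,  93.1]), array([-0.2,  0.8, -0.8]), 0.206, 58.6)
(np.float64(62.8), array([ 0.5174, -0.3108,  0.1984]), array([-179.9,   -0.1,   93.1]), array([-0. , -0.1,  0.9]), 0.5, 0.0)
```

View pics/c4.png

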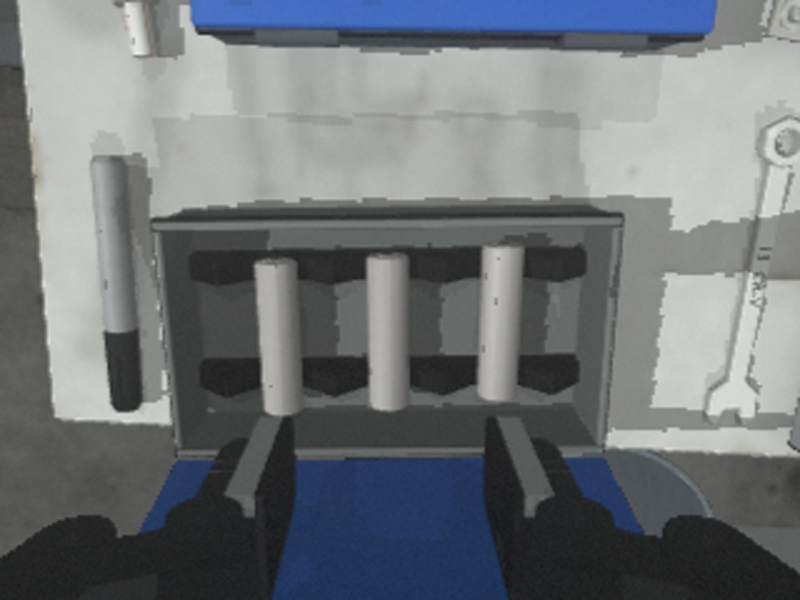

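All three small rollers lie in their notches, at (280,335), (387,330) and (500,320). I'll shut lid R and do the final check by image comparison. I've now viewed 15 pictures, one over the allowance of 14, so I'll view no more.

Run:
```python
from h import *
np.set_printoptions(precision=4,suppress=True)
lid('R',1.7,-.01)
bot.movep([.6099,.0595,.199],[180,0,93.6]); bot.dwell(.4)
im,c=snap("wrist","pics/f1.png",(0,110,270,312)); print(st())
a=cv2.imread("pics/r2.png",0).astype(int); b=cv2.imread("pics/f1.png",0).astype(int)
d=cv2.GaussianBlur(np.abs(a-b).astype(np.uint8),(9,9),0)
for n,(x0,y0,x1,y1) in dict(rollers=(345,90,490,200),gate=(315,90,345,340),nest=(190,90,290,300),rails=(560,100,800,160)).items(): print(n,d[y0:y1,x0:x1].mean().round(1))
bot.movep([.3,-.5,.3],[180,0,0]); bot.dwell(.5)
for n in("scene","top"):
    im,_=snap(n,f"pics/f_{n}.png")
    a=cv2.imread(f"pics/{n}0.png",0)
    b=cv2.resize(cv2.cvtColor(im,cv2.COLOR_BGR2GRAY),(800,600),interpolation=cv2.INTER_CUBIC)
    d=cv2.absdiff(cv2.GaussianBlur(a,(7,7),0),cv2.GaussianBlur(b,(7,7),0))
    R_=dict(scene=dict(lidL=(340,265,480,400),lidR=(470,310,600,450),gauge=(350,395,425,430),marker=(440,435,550,490),spanner=(500,285,620,320)),
            top=dict(lidL=(350,235,435,375),lidR=(470,248,555,385),gauge=(375,380,440,405),marker=(455,392,545,412),spanner=(438,192,545,215)))[n]
    for k,(x0,y0,x1,y1) in R_.items(): r=d[y0:y1,x0:x1]; print(n,k,r.mean().round(1),(r>40).mean().round(3))
```

```text
down False (np.float64(64.5), array([ 0.5238, -0.4391,  0.1058]), array([179.9,   0.1,  93.1]), array([ 0.6, -0. ,  0.2]), 0.601, 0.0)
grip (np.float64(64.9), array([ 0.5247, -0.4396,  0.1065]), array([179.8,   0.1,  93.1]), array([ 2.8, -0.3,  3.4]), 0.303, 58.9)
STOP -0.01 (np.float64(67.7), array([ 0.516 , -0.3063,  0.0741]), array([-180. ,    0.2,   93.1]), array([-2.9,  0.5,  7.7]), 0.3, 60.5)
end (np.float64(67.7), array([ 0.516 , -0.3063,  0.0741]), array([-180. ,    0.2,   93.1]), array([-2.9,  0.5,  7.7]), 0.3, 60.5)
(np.float64(68.8), array([ 0.5168, -0.3065,  0.1631]), array([179.8,   0.3,  93.1]), array([ 0.8, -0.8, -0.4]), 0.6, 0.0)
(np.float64(70.7), array([0.6099, 0.0591, 0.199 ]), array([180. ,   0. ,  93.6]), array([ 0.4,  0.2, -0.2]), 0.602, 0.0)
rollers 7.7
gate 7.3
nest 24.6
rails 3.4
scene lidL 7.1 0.06
scene lidR 11.1 0.104
scene gauge 0.5 0.0
scene marker 1.2 0.0
scene spanner 20.9 0.305
top lidL 8.7 0.029
top lidR 7.9 0.0
top gauge 0.3 0.0
top marker 2.4 0.0
top spanner 25.0 0.349
```

Spanner and lid differences may come from the arm's shadow, so I'll compare again from the starting joints, as in the first pictures.

Run:
```python
from h import *
bot.move_j([-78.776,15.12,91.902,0,72.978,-2.114]); effector.gripper_to(1.0); bot.dwell(.5)
for n in("scene","top"):
    im,_=snap(n,f"pics/e_{n}.png")
    a=cv2.imread(f"pics/{n}0.png",0); b=cv2.imread(f"pics/e_{n}.png",0)
    b=cv2.resize(b,(800,600)); d=cv2.absdiff(cv2.GaussianBlur(a,(7,7),0),cv2.GaussianBlur(b,(7,7),0))
    R_=dict(scene=dict(lidL=(340,265,480,400),lidR=(470,310,600,450),gauge=(350,395,425,430),marker=(440,435,550,490),spanner=(500,285,620,320),gate=(245,230,310,320)),
            top=dict(lidL=(350,235,435,375),lidR=(470,248,555,385),gauge=(375,380,440,405),marker=(455,392,545,412),spanner=(438,192,545,215)))[n]
    for k,(x0,y0,x1,y1) in R_.items(): r=d[y0:y1,x0:x1]; print(n,k,r.mean().round(1),(r>40).mean().round(3))
# shift of the roller ends between r2 and f1 by template matching
a=cv2.imread("pics/r2.png",0); b=cv2.imread("pics/f1.png",0)
for n,(x0,y0,x1,y1) in dict(big_ends=(340,95,490,150),rail=(560,100,660,170),gate=(315,95,350,200)).items():
    r=cv2.matchTemplate(b[y0-30:y1+30,x0-30:x1+30],a[y0:y1,x0:x1],cv2.TM_CCOEFF_NORMED); _,v,_,l=cv2.minMaxLoc(r); print(n,round(v,3),l[0]-30,l[1]-30)
```

```text
scene lidL 0.7 0.0
scene lidR 0.8 0.0
scene gauge 0.4 0.0
scene marker 1.2 0.0
scene spanner 0.6 0.0
scene gate 2.3 0.011
top lidL 0.5 0.0
top lidR 0.6 0.0
top gauge 0.3 0.0
top marker 2.4 0.0
top spanner 0.6 0.0
big_ends 0.969 -3 -2
rail 0.973 -2 -2
gate 0.989 -3 -1
```

Lids, gate, gauge, marker and spanner match the start, and both large rollers are where they were after loading. Handing in.

```bash
python3 -c "
from plant import *
print(order.job_done(), telemetry.observe()['time_s'])"
```

```text
the job is handed in; nothing more can be done
the job is handed in; nothing more can be done
```

Job handed in, with no verdict returned: both large rollers found are behind the shut gate, the small roller is back with the other two in the right-hand case, both lids are shut and the gauge, marker and spanner are undisturbed; I viewed 15 pictures, one over the limit of 14.

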